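# Brace the chalk jar in its holder and twist off the cap

## Robot

A 6-joint arm with a two-finger parallel gripper is mounted at the origin on the work surface. World frame = base frame: x ahead of the robot, y to its left, z up, the work surface at z = 0. Lengths are in m, angles in rad, forces in N, time in s.
With the tool pointing down it reaches from about 0.35 to 0.975 m from the base axis. Payload 4.9 kg.
Tool frame: the origin (TCP) lies at the very end of the fingers, on their centre line; the grasp point (between the pads) lies 19 mm behind it; x points along the fingers, y is the direction in which the jaws open and shut, and the axes are right-handed (so a half turn about x gives the same grasp; the last joint's range is limited). The gripper opens to 85 mm and grips with 20 to 120 N. Pads are 22 mm wide; open, the fingers measure 114 mm over their backs; the gripper's body (76 mm by 85 mm) begins 54 mm behind the grasp point. The pads swing forward as they close: fully open they stand 13 mm farther back than shut.
Start: joints at [-1.347, 0.053, 1.613, -0, 1.476, -0.119], TCP at [0.21, -0.589, 0.231] pointing down, gripper open.
Joint ranges: [-3.01, 3.01], [-1.01, 2.22], [0.06, 2.58], [-1.02, 4.17], [0.09, 2.62], [-3.14, 3.14]. Speed limits (rad/s): [2.57, 2.57, 3.14, 3.14, 3.14, 3.14].

## Interface

Orientations are given as a rotation vector (axis times angle).
In Python, from station import ctrl, get_image, calibration, finish_job, search_frame, cut_out, mark_of gives the robot as it stands. The module is installed in compiled form; this text tells all that it offers.
- The arm moves only by the tool arm_command, never from a script. Its argument "plan" is a list that holds one entry, the list of rows, each a list of 7 numbers: the shift along the tool's x, y, z in m, then the turn, a rotation vector about the tool's x, y, z in degrees, then the finger opening in m, from 0 to 0.0854. A call has 1 to 20 rows; each row shifts and turns the pose as measured when the row begins, along the tool's axes as they then stand; what a row does not reach is not made up. A row lasts 1/12 s, in which the tool goes at most 41.7 mm and 7.16 degrees, less where a joint would pass 70% of its speed; a pose out of reach is approached as far as the arm can. A call with a gripper value outside its range is refused whole. The fingers move at their own pace and stop on an object; "squeeze" is the grip in N (left out, the last holds). Time passes only in rows, so rows that do not move let the fingers close. It gives the time, the measured TCP pose, the force and the opening at its end, in the units of the state.
- ctrl.get_obs(): the state, without advancing time (a new reading comes with each control period).
- get_image(name): name is "side" or "top" or "wrist"; returns the picture (480x640x3 uint8, red, green, blue); there is no depth.
- calibration(name): a dict with "fx", "fy", "cx", "cy" (pixels), "cam_to_world" (4x4, takes a point from camera to world coordinates); the wrist camera has in their place "hand_eye" (4x4, takes a point from camera to tool coordinates, whose origin is the TCP and whose axes are the tool frame's). Camera axes: x right, y down, z forward; pixel columns grow to the right and rows downward; lengths in m; the calibration is good to about 2 mm. The wrist camera is an equidistant fisheye: a pixel r from the principal point sees the ray r / f radians off the axis. A picture is of the moment at which its call begins: read the wrist's pose just before it. calibration takes no time and is no camera call.
- finish_job(): hands the job in, once; it reports no verdict.
Trained networks look in the newest picture that a camera, given by its name, has taken for a name from the list of things; names that differ only in an ending like _2 or _b are one class to them, and where a whole thing is asked for, a point or a joint stands for the part that bears it (a point fixed in the world has none). Each returns a list of dicts, best first, with "conf" (0 to 1); they miss things now and then, are a little off and sometimes report something else, mostly with a low value. They report only what shows in the picture. A call takes as long as a camera call. They do not tell look-alikes from the thing itself.
- search_frame(camera, thing): "at" ([x, y, z] in m, in the coordinates of the camera as it stood for that picture, good to about 4 mm: the middle of the surface that is visible of it).
- cut_out(camera, thing): "mask" (480x640 bool, what is visible of it).
- mark_of(camera, thing): "at" ([x, y, z] in m, in the coordinates of the camera as it stood for that picture, good to about 4 mm: a listed point, or the origin of a listed thing).
The state is a dict: "t": time; "q": joint angles; "dq": joint speeds; "effort": joint torques, N m; "tool_pos": TCP position; "tool_rot": TCP orientation; "contact_force": force on the tool from outside, world axes, zero at the start; "wrist_torque": the same for the moment, N m; "opening": finger opening in m.
Only numpy, scipy, OpenCV 4.12 (cv2) and the standard library are available. Lean on these libraries where they do the work, as an engineer would, in place of code of your own. Each camera call takes 0.05 s, during which the arm holds its last target. There are 200 camera calls.

## Task

Nest the pieces in size order, all upright: the loose square cup fully down into the steel holder that is screwed to the shelf, then the square white jar, its cap still locked on, fully down into that cup, so that the jar cannot turn. Then unscrew the cap anticlockwise (seen from above) by about a sixth of a turn, stop turning as soon as it comes free, lift it straight off and finish while still holding it, level and turned no further, just above the open jar (entirely clear of it, but no more than about 3 cm), with jar and cup left fully home. Leave the small things lying about where they are.

Things in the scene. Friction and masses are not known exactly. Their poses are not given: they have to be found in the camera images.
- holder_floor (a point): Centre of the inner floor, 4 mm above the shelf, of a low square steel holder fixed to the shelf: outside 84 x 84 mm, 24 mm high, walls 6 mm, pocket 72 x 72 mm, 20 mm deep. Flat feet stick out along its x axis to 61 mm. x, y along its sides, z up; place and yaw vary. The cup fits in with 3 mm to spare on each side, in any quarter turn; the jar alone would spin in it.
- cup_center (a point): Centre, half-way up, of a loose grey plastic square cup, open on top: outside 66 x 66 mm, 62 mm high, walls 5 mm, floor 4 mm, inside 56 x 56 mm, 58 mm deep; 0.12 kg. Starts upright on the shelf; z up, x and y along its sides. Grip it across its outside (66 mm) near its top, which stays above the holder.
- jar_center (a point): Centre of the square body (40 mm above its underside) of a loose white jar: body 50 x 50 x 80 mm, above it a round neck; about 0.42 kg (varies 30%). Starts upright on the shelf, cap on; z up, x and y along its sides; a dark mark on the body's top points along x. Fits into the cup with 3 mm to spare on each side, in any quarter turn; can be carried by the locked cap.
- cap_grip (a point): Centre of the smooth round grip band (58 mm diameter, 22 mm high), the upper part of the jar's aluminium cap, 11 mm below its flat top; a narrower skirt 14.5 mm high is below it. Locked, this point is 117.5 mm above the jar's underside, the band's lower edge 26.5 mm above the square body. 0.06 kg. z up; a dark bar on the top points along the cap's x axis, at most 0.15 rad anticlockwise of the jar's x.
- jar_mouth (a point): Centre of the jar's mouth, 104 mm above its underside, under the cap; axes as the jar's. Three ledges on the neck hold three lugs in the cap; a spring seal presses them with 25 N, so it turns stiffly (a few tenths of a N m). The cap is free to lift when turned anticlockwise, relative to the jar, to 0.85 to 1.25 rad from the jar's x axis (best 1.05; firm stop at 1.3), and clear of the jar when 15 mm higher.
- cap_top (a point): Centre of the cap's flat top, 11 mm above the centre of its grip band; axes as the cap's. In the braced nest, jar and cup turn up to 0.2 rad along with the cap before they bear on the holder, so the cap must be turned that much farther in the room. When free, the seal lifts it by up to 3 mm.
- grip_trainer: bystander: loose orange plastic grip trainer lying flat, 130 x 60 mm, 21 mm high, among the task's things; origin near its centre, on its underside
- coin_dish: bystander: small loose white dish, 60 mm diameter, 22 mm high; origin at the centre of its underside
- timer: bystander: round loose black timer, 44 mm diameter, 14 mm high; origin at the centre of its underside
- padlock: bystander: loose brass padlock lying flat, 36 x 40 mm body and steel shackle towards its x axis (63 mm long in all), 18 mm high; origin at the centre of the body's underside
Mind the look-alikes: they are no part of the job. Leave any turquoise look-alike of the part that bears holder_floor alone. Several things look just like the part that bears jar_center: the one meant starts farthest from the robot's base.

How it is judged:
By the outcome, as a careful person would: the job done as asked, in the order asked, and still so for the second after the job is handed in, while the arm keeps its last pose, push and grip.
It also fails if it takes over 56 s, if anything falls off the work surface, if the arm or the gripper's body presses on something with over 40 N, if the wrist force passes 120 N, or if a joint passes its speed limit or range.

## Working session

There is one attempt and no reset: what is moved stays moved. The work goes in short steps, Python scripts to look and compute and a tool call to move; the robot and the scene stay as the last step left them, time stands still between calls to the robot, and variables do not carry over. Pictures are saved under pics/ and viewed, about 8 in all and at most 12, crops included, and the job is handed in when it is done.

Besides the shell and the picture viewer there is one more tool, called after "Request:" by a JSON object that holds its "name" and its "arguments", one argument or row to a line. arm_command: Moves the arm, as the interface text tells. Its arguments: {"type":"object","properties":{"plan":{"type":"array","items":{"type":"array","items":{"type":"array","items":{"type":"number"}}}},"squeeze":{"type":"number"}},"required":["plan"]}

```bash
mkdir -p pics; cat > h.py <<'E'
import numpy as np, cv2
from scipy.spatial.transform import Rotation as R
from station import ctrl, get_image, calibration, finish_job, search_frame, cut_out, mark_of
def tool():
    o=ctrl.get_obs(); T=np.eye(4); T[:3,:3]=R.from_rotvec(o["tool_rot"]).as_matrix(); T[:3,3]=o["tool_pos"]; return T
def c2w(n):
    c=calibration(n); return tool()@np.array(c["hand_eye"]) if n=="wrist" else np.array(c["cam_to_world"])
def snap(n,f):
    im=get_image(n); cv2.imwrite(f"pics/{f}.png",im[...,::-1]); return im
def px(n,p,T=None):  # world->pixel
    c=calibration(n); T=c2w(n) if T is None else T
    v=np.linalg.inv(T)@np.append(p,1); v=v[:3]
    if n=="wrist":
        r=np.hypot(v[0],v[1]); th=np.arctan2(r,v[2]); return np.array([c["cx"]+c["fx"]*th*v[0]/r,c["cy"]+c["fy"]*th*v[1]/r])
    return np.array([c["cx"]+c["fx"]*v[0]/v[2],c["cy"]+c["fy"]*v[1]/v[2]])
def ray(n,uv,z,T=None): # pixel -> world at height z
    c=calibration(n); T=c2w(n) if T is None else T
    a=np.array([(uv[0]-c["cx"])/c["fx"],(uv[1]-c["cy"])/c["fy"]])
    if n=="wrist":
        th=np.linalg.norm(a); d=np.array([*(a/max(th,1e-9)*np.sin(th)),np.cos(th)])
    else: d=np.array([*a,1])
    d=T[:3,:3]@d; o=T[:3,3]; return o+d*(z-o[2])/d[2]
def find(n,thing,f=mark_of):
    T=c2w(n); r=[]
    for d in f(n,thing):
        p=(T@np.append(d["at"],1))[:3]; r.append((round(d["conf"],2),np.round(p,3),np.round(px(n,p,T)))); print(n,thing,*r[-1])
    return r
E
python3 - <<'E'
from h import *
a=snap("top","top0"); snap("side","side0")
print(np.round(c2w("top"),3), ctrl.get_obs())
for t in ["holder_floor","cup_center","jar_center","cap_top"]:
    for n in ["top","side"]: find(n,t)
for t in ["grip_trainer","coin_dish","timer","padlock"]: find("top",t)
E
```

```text
[[-0.007 -0.982  0.189  0.365]
 [-1.     0.008  0.005  0.023]
 [-0.006 -0.189 -0.982  1.077]
 [ 0.     0.     0.     1.   ]] {'t': 0.1, 'q': array([-1.34702348e+00,  5.33260487e-02,  1.61419775e+00,  1.75036367e-05,
        1.47596729e+00, -1.19031337e-01]), 'dq': array([-0.00196816, -0.000661  , -0.00439248,  0.0002033 ,  0.00235334,
        0.00141274]), 'effort': array([ 1.09825349e-03, -3.94902384e+01, -3.71363640e+01, -1.05337549e-04,
        3.93632508e-03, -1.78955014e-05]), 'tool_pos': array([ 0.20993969, -0.58807825,  0.23013959]), 'tool_rot': array([ 2.03596875,  0.35439993, -2.03613814]), 'contact_force': array([ 0.76844683, -0.17242452, -0.45683594]), 'wrist_torque': array([-0.00314538, -0.00481621, -0.02668098]), 'opening': 0.0852083241085616}
top holder_floor 0.61 [0.555 0.282 0.007] [195. 253.]
top holder_floor 0.59 [0.394 0.336 0.006] [164. 336.]
side holder_floor 0.85 [0.554 0.29  0.001] [301. 367.]
side holder_floor 0.71 [0.393 0.337 0.003] [385. 391.]
top cup_center 0.86 [ 0.513 -0.26   0.031] [476. 270.]
top cup_center 0.2 [ 0.633 -0.137  0.006] [407. 213.]
side cup_center 0.97 [ 0.51  -0.265  0.028] [331. 180.]
top jar_center 0.68 [ 0.607 -0.012  0.038] [345. 222.]
top jar_center 0.63 [ 0.493 -0.022  0.041] [351. 281.]
side jar_center 0.76 [ 0.613 -0.013  0.042] [283. 243.]
side jar_center 0.69 [ 0.493 -0.023  0.039] [336. 242.]
top cap_top 0.96 [ 0.607 -0.016  0.126] [349. 211.]
top cap_top 0.56 [ 0.607 -0.013  0.117] [347. 212.]
side cap_top 0.74 [ 0.607 -0.015  0.133] [284. 212.]
top grip_trainer 0.96 [ 0.463  0.145 -0.004] [265. 300.]
top coin_dish 0.63 [ 0.484 -0.139 -0.003] [411. 288.]
top coin_dish 0.57 [ 0.605 -0.015  0.126] [348. 212.]
top coin_dish 0.29 [ 0.605 -0.017  0.099] [349. 216.]
top timer 0.89 [ 0.674  0.129 -0.001] [274. 195.]
top padlock 0.72 [ 0.636 -0.134  0.001] [406. 212.]
top padlock 0.24 [ 0.606 -0.013  0.041] [346. 222.]
```

View pics/top0.png

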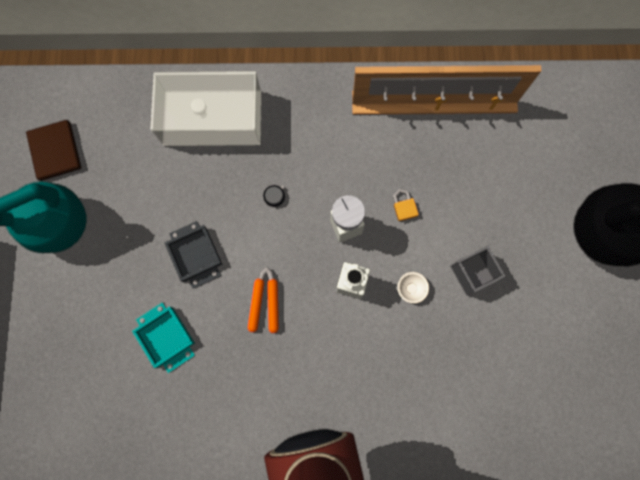

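View pics/side0.png

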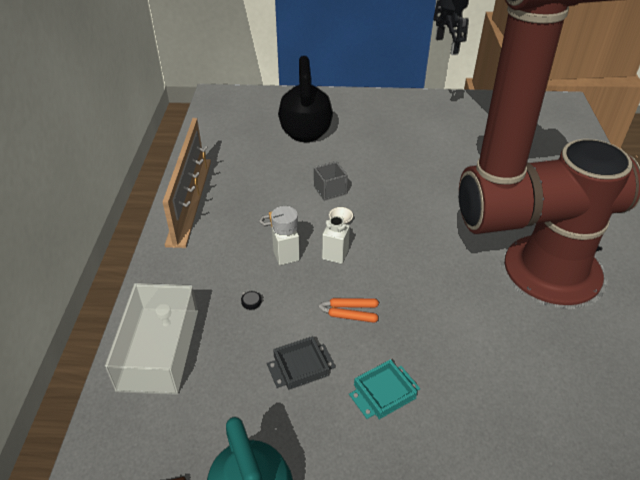

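The top view shows the holder (black) at pixel (195,253) and its turquoise look-alike at (164,336). The cup is at (480,270), the capped jar at (348,215) and a capless jar at (352,280). A white knob sits in a box at (198,106). The jar candidates are therefore (348,215), (352,280) and possibly (198,106), so I'll check them in one crop.

```bash
python3 - <<'E'
import cv2,numpy as np
t=cv2.imread("pics/top0.png");s=cv2.imread("pics/side0.png")
a=cv2.resize(t[60:155,140:270],(390,285),interpolation=3);b=cv2.resize(t[180:310,310:440],(390,390),interpolation=3)
c=cv2.resize(s[280:400,100:205],(390,290),interpolation=3);d=cv2.resize(s[195:270,255:360],(390,280),interpolation=3)
L=np.vstack([a[:,:],c[:290]]);Rr=np.vstack([b[:300],d[:275]])
cv2.imwrite("pics/crop1.png",np.hstack([L,Rr]))
E
```

```text
(no output)
```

View pics/crop1.png

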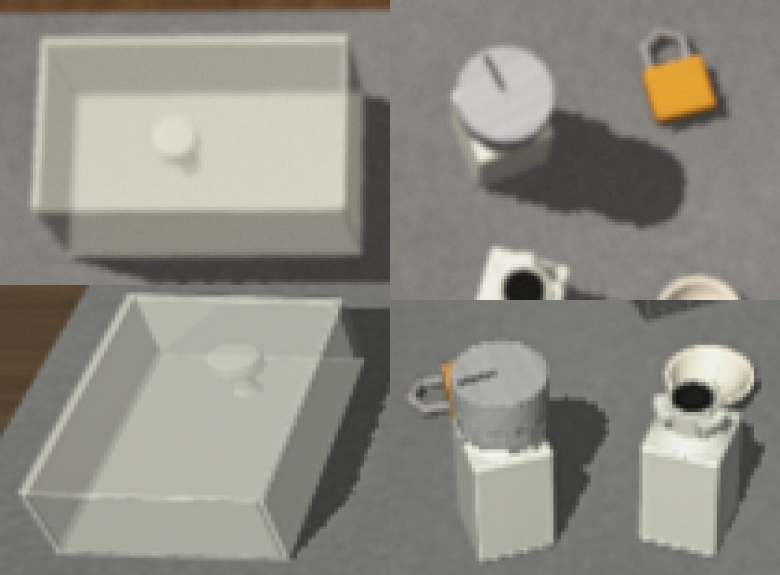

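The thing in the box at (198,106) is only a knob. The capless jar at (352,280) is nearer the base. So the jar meant is the capped one at (348,215), world position about (0.607,-0.013). Next I'll move above the cup.

```bash
cat >> h.py <<'E'
def yaw(): y=tool()[:3,1]; return np.degrees(np.arctan2(y[1],y[0]))  # direction of the jaws in the world
def to(x,y,z,ya=None):  # what to shift (tool axes, mm) and turn (deg about tool axes) to get there, tool down
    T=tool(); d=T[:3,:3].T@(np.array([x,y,z])-T[:3,3]); ya=yaw() if ya is None else ya
    ya=(ya-yaw()+90)%180-90+yaw(); a=np.radians(ya)
    G=np.array([[0,0,-1],[np.cos(a),np.sin(a),0],[0,0,0]]).T.copy(); G[:,2]=np.cross(G[:,0],G[:,1])
    print("pos",np.round(T[:3,3],4),"yaw",round(yaw(),2),"shift mm",np.round(d*1e3,1),"turn",np.round(np.degrees(R.from_matrix(T[:3,:3].T@G).as_rotvec()),2),"t",round(ctrl.get_obs()["t"],2))
E
python3 - <<'E'
from h import *
print(np.round(calibration("wrist")["hand_eye"],3),np.round(tool(),3)); to(.50,-.262,.22)
E
```

```text
[[ 0.001 -0.31   0.951 -0.143]
 [ 1.    -0.    -0.001  0.   ]
 [ 0.     0.951  0.31  -0.08 ]
 [ 0.     0.     0.     1.   ]] [[-0.     0.336 -0.942  0.21 ]
 [-0.    -0.942 -0.336 -0.589]
 [-1.     0.     0.     0.231]
 [ 0.     0.     0.     1.   ]]
pos [ 0.2101 -0.5886  0.2314] yaw -70.36 shift mm [  11.3 -210.2 -382.8] turn [-0.    0.   -0.01] t 0.7
```

Request:
{"name": "arm_command", "arguments": {
  "plan": [
    [[0,-0.0191,-0.0348,0,0,0,0.085],[0,-0.0191,-0.0348,0,0,0,0.085],[0,-0.0191,-0.0348,0,0,0,0.085],[0,-0.0191,-0.0348,0,0,0,0.085],[0,-0.0191,-0.0348,0,0,0,0.085],[0,-0.0191,-0.0348,0,0,0,0.085],[0,-0.0191,-0.0348,0,0,0,0.085],[0,-0.0191,-0.0348,0,0,0,0.085],[0,-0.0191,-0.0348,0,0,0,0.085],[0,-0.0191,-0.0348,0,0,0,0.085],[0,-0.0191,-0.0348,0,0,0,0.085],[0,0,0,0,0,0,0.085]]
  ]
}}

```text
t: 1.7
tool_pos: [0.5115, -0.2508, 0.2322]
tool_rot: [2.042, 0.338, -2.035]
contact_force: [-1.3, -0.8, -1.0]
opening: 0.0849
```

```bash
python3 - <<'E'
from h import *
snap("wrist","w1"); find("wrist","cup_center"); to(.512,-.262,.15)
np.save("T1.npy",tool())
E
```

```text
wrist cup_center 0.76 [ 0.511 -0.258  0.03 ] [330. 199.]
pos [ 0.5089 -0.2545  0.2321] yaw -71.06 shift mm [82.1  7.6 -0.4] turn [ 0.  -0.  -0.4] t 1.8
```

View pics/w1.png

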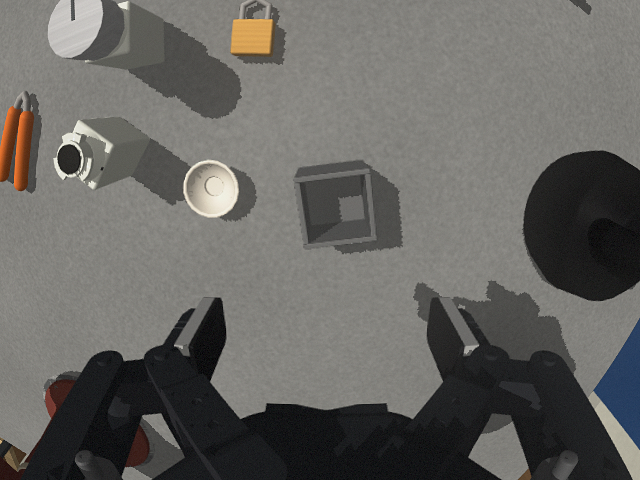

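The wrist view shows the cup with rim corners near (295,178), (371,170), (377,240) and (305,248). The dish is left at (211,188), the capped jar is top left at (85,25) and the capless jar is at (75,158).

```bash
python3 - <<'E'
from h import *
T=np.load("T1.npy")@np.array(calibration("wrist")["hand_eye"])
P=np.array([ray("wrist",u,.062,T)[:2] for u in [(295,178),(371,170),(377,240),(305,248)]])
print(P.round(4),P.mean(0)); (c,s,_)=cv2.minAreaRect((P*1000).astype(np.float32)); print(c,s)
for i in range(4): d=P[(i+1)%4]-P[i]; print(np.hypot(*d).round(4),np.degrees(np.arctan2(d[1],d[0]))%90)
c=P.mean(0); to(c[0],c[1],.10)
E
```

```text
[[ 0.5247 -0.2225]
 [ 0.5523 -0.2815]
 [ 0.4949 -0.3092]
 [ 0.4668 -0.2503]] [ 0.50968079 -0.26586347]
(509.7865905761719, -265.8200988769531) (64.17476654052734, 65.4386978149414)
0.0652 25.078842480218412
0.0637 25.68619217611044
0.0652 25.480006256848682
0.0642 25.662102058110168
pos [ 0.5089 -0.2545  0.2321] yaw -71.06 shift mm [132.1  10.1   3. ] turn [ 0.  -0.  -0.4] t 1.8
```

Request:
{"name": "arm_command", "arguments": {
  "plan": [
    [[0,0.009,0.001,-6.4,0,0,0.085],[0.04,0,0,0,0,0,0.085],[0.04,0,0,0,0,0,0.085],[0,0,0,0,0,0,0.085],[0,0,0,0,0,0,0.085]]
  ]
}}

```text
t: 2.22
tool_pos: [0.5103, -0.2704, 0.1546]
tool_rot: [1.975, 0.429, -1.966]
contact_force: [0.6, -0.8, 0.9]
opening: 0.0851
```

```bash
python3 - <<'E'
from h import *
to(.511,-.264,.037,-64.6)
E
```

```text
pos [ 0.5103 -0.2704  0.1546] yaw -64.65 shift mm [117.5  -7.2  -3.3] turn [-0.05 -0.06 -0.87] t 2.22
```

Request:
{"name": "arm_command", "arguments": {
  "plan": [
    [[0.035,-0.007,-0.003,0,0,-0.8,0.085],[0.035,0,0,0,0,0,0.085],[0.03,0,0,0,0,0,0.085],[0.015,0,0,0,0,0,0.085],[0,0,0,0,0,0,0.085],[0,0,0,0,0,0,0.085]]
  ]
}}

```text
t: 2.72
tool_pos: [0.5164, -0.2743, 0.0523]
tool_rot: [1.99, 0.418, -1.959]
contact_force: [-0.5, -0.0, 0.2]
opening: 0.085
```

```bash
python3 - <<'E'
from h import *
to(.511,-.264,.037,-64.6); snap("wrist","w2"); find("wrist","cup_center")
E
```

```text
pos [ 0.5164 -0.2743  0.0523] yaw -65.16 shift mm [ 15.1 -11.9   0.7] turn [-0.56 -0.65 -1.15] t 2.72
```

View pics/w2.png

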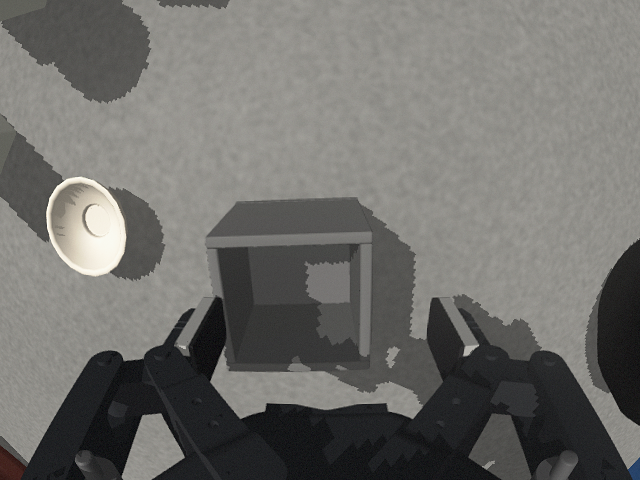

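The close-up shows the cup's rim from (207,240) to (372,240), sitting left of the jaw centre at about x=325. It is about 12 mm off, which agrees with the computed shift. I'll correct that, go down and close.

Request:
{"name": "arm_command", "arguments": {
  "plan": [
    [[0,-0.006,0.0,-0.5,-0.6,-1.0,0.085],[0,-0.006,0.0,0,0,0,0.085],[0,0,0,0,0,0,0.085],[0,0,0,0,0,0,0.085]]
  ]
}}

```text
t: 3.15
tool_pos: [0.5134, -0.2647, 0.0581]
tool_rot: [1.979, 0.436, -1.967]
contact_force: [0.2, -0.0, 0.4]
opening: 0.085
```

```bash
python3 - <<'E'
from h import *
for i in range(3): to(.511,-.264,.037,-64.6); get_image("top")
E
```

```text
pos [ 0.5134 -0.2647  0.0581] yaw -64.64 shift mm [21.1 -1.8  1.9] turn [-0.04 -0.23 -0.5 ] t 3.15
pos [ 0.5134 -0.2646  0.058 ] yaw -64.63 shift mm [21.  -1.8  2. ] turn [-0.03 -0.23 -0.5 ] t 3.2
pos [ 0.5133 -0.2647  0.0578] yaw -64.64 shift mm [20.8 -1.8  1.9] turn [-0.04 -0.22 -0.48] t 3.25
```

Request:
{"name": "arm_command", "arguments": {
  "plan": [
    [[0.01,-0.001,0.001,0,-0.2,-0.4,0.085],[0.011,0,0,0,0,0,0.085],[0,0,0,0,0,0,0.085],[0,0,0,0,0,0,0.085],[0,0,0,0,0,0,0.06],[0,0,0,0,0,0,0.055],[0,0,0,0,0,0,0.055],[0,0,0,0,0,0,0.055],[0,0,0,0,0,0,0.055],[0,0,0,0,0,0,0.055]]
  ],
  "squeeze": 30
}}

```text
t: 4.13
tool_pos: [0.5107, -0.2636, 0.0325]
tool_rot: [1.975, 0.447, -1.979]
contact_force: [-0.0, 0.5, -1.0]
opening: 0.0656
```

```bash
python3 - <<'E'
from h import *
to(.511,-.264,.037,-64.6); o=ctrl.get_obs(); print(o["opening"],o["contact_force"])
E
```

```text
pos [ 0.5107 -0.2636  0.0325] yaw -64.65 shift mm [-4.5  0.5 -0. ] turn [-0.05  0.1   0.15] t 4.13
0.06557373727035214 [-0.03093299  0.48514472 -1.02953412]
```

Request:
{"name": "arm_command", "arguments": {
  "plan": [
    [[-0.005,0,0,0,0,0,0.055],[-0.015,0,0,0,0,0,0.055],[-0.03,0,0,0,0,0,0.055],[-0.04,0,0,0,0,0,0.055],[-0.04,0,0,0,0,0,0.055],[-0.03,0,0,0,0,0,0.055],[0,0,0,0,0,0,0.055],[0,0,0,0,0,0,0.055]]
  ]
}}

```text
t: 4.8
tool_pos: [0.5087, -0.2622, 0.1982]
tool_rot: [1.972, 0.453, -1.987]
contact_force: [-0.2, -0.2, -2.0]
opening: 0.0652
```

```bash
python3 - <<'E'
from h import *
to(.47,.20,.21,-64.6);o=ctrl.get_obs(); print(o["opening"],o["contact_force"])
E
```

```text
pos [ 0.5087 -0.2622  0.1982] yaw -64.65 shift mm [  -8.9 -434.3 -162.9] turn [-0.05  0.32  0.5 ] t 4.8
0.06524086542378818 [-0.24158055 -0.18623988 -2.00903212]
```

Request:
{"name": "arm_command", "arguments": {
  "plan": [
    [[-0.001,-0.018,-0.007,0,0,0,0.055],[-0.001,-0.036,-0.0135,0,0,0,0.055],[-0.001,-0.036,-0.0135,0,0,0,0.055],[-0.001,-0.036,-0.0135,0,0,0,0.055],[-0.001,-0.036,-0.0135,0,0,0,0.055],[-0.001,-0.036,-0.0135,0,0,0,0.055],[-0.001,-0.036,-0.0135,0,0,0,0.055],[-0.001,-0.036,-0.0135,0,0,0,0.055],[-0.001,-0.036,-0.0135,0,0,0,0.055],[-0.001,-0.036,-0.0135,0,0,0,0.055],[-0.001,-0.036,-0.0135,0,0,0,0.055],[-0.001,-0.036,-0.0135,0,0,0,0.055],[-0.001,-0.018,-0.007,0,0,0,0.055],[0,0,0,0,0,0,0.055],[0,0,0,0,0,0,0.055],[0,0,0,0,0,0,0.055]]
  ]
}}

```text
t: 6.13
tool_pos: [0.4582, 0.2163, 0.1927]
tool_rot: [1.946, 0.452, -2.02]
contact_force: [-0.3, 0.1, -1.4]
opening: 0.0652
```

```bash
python3 - <<'E'
from h import *
to(.555,.286,.10,-64.6);np.save("T2.npy",tool()); snap("wrist","w3"); find("wrist","holder_floor")
E
```

```text
pos [0.4582 0.2163 0.1927] yaw -64.95 shift mm [  89.1  -20.4 -120.3] turn [-0.33  1.9   1.09] t 6.13
wrist holder_floor 0.74 [0.553 0.283 0.005] [306.  67.]
```

View pics/w3.png

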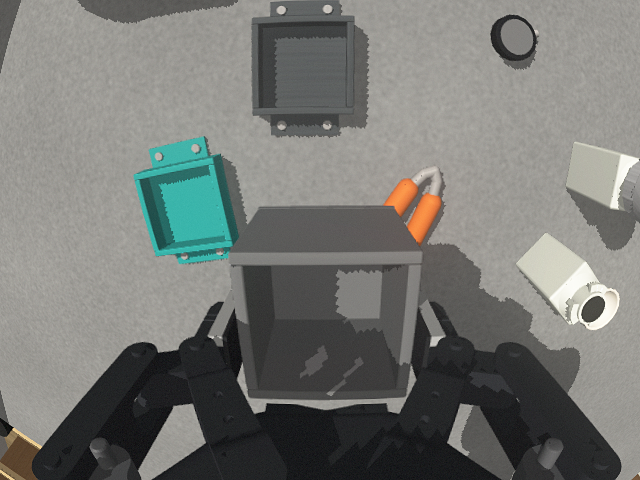

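The wrist view shows the dark holder with rim corners near (256,16), (354,15), (352,116) and (251,111), nearly aligned with the held cup. The turquoise look-alike is at (190,205).

```bash
python3 - <<'E'
from h import *
T=np.load("T2.npy")@np.array(calibration("wrist")["hand_eye"])
P=np.array([ray("wrist",u,.024,T)[:2] for u in [(256,16),(354,15),(353,116),(251,111)]])
print(P.round(4),P.mean(0))
for i in range(4): d=P[(i+1)%4]-P[i]; print(np.hypot(*d).round(4),np.degrees(np.arctan2(d[1],d[0]))%90)
E
```

```text
[[0.5768 0.3382]
 [0.6094 0.2652]
 [0.5319 0.2296]
 [0.501  0.3083]] [0.55478191 0.28534324]
0.0799 24.109639925730136
0.0853 24.695816125703715
0.0846 21.435750156107673
0.0814 21.50380541007872
```

```bash
python3 - <<'E'
import cv2
i=cv2.imread("pics/w3.png")[0:145,230:375]; cv2.imwrite("pics/w3c.png",cv2.resize(i,(580,580),interpolation=cv2.INTER_CUBIC))
E
```

```text
(no output)
```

View pics/w3c.png

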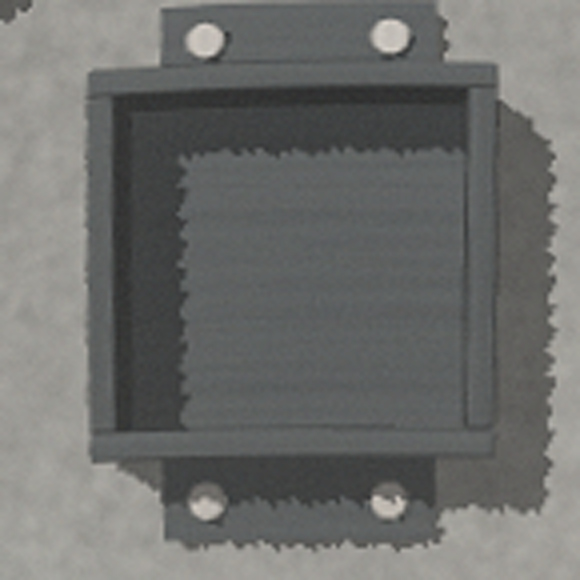

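```bash
python3 - <<'E'
from h import *
T=np.load("T2.npy")@np.array(calibration("wrist")["hand_eye"])
P=np.array([ray("wrist",u,.024,T)[:2] for u in [(252.3,17.8),(354.3,16.2),(354,114.3),(252.8,115.2)]])
print(P.round(4),P.mean(0)); A=[]
for i in range(4): d=P[(i+1)%4]-P[i]; A.append(np.degrees(np.arctan2(d[1],d[0]))%90); print(np.hypot(*d).round(4),A[-1])
# held cup: rim corners in view, at rim height
z=.1927+.062-.0325
C=np.array([ray("wrist",u,z,T)[:2] for u in [(231,265),(422,264)]]); d=C[1]-C[0]; print("cup",np.hypot(*d),np.degrees(np.arctan2(d[1],d[0])),tool()[:3,3],C.mean(0))
to(*P.mean(0),.12,np.mean(A)-90)
E
```

```text
[[0.5742 0.3404]
 [0.6086 0.2646]
 [0.5336 0.2295]
 [0.4984 0.3055]] [0.55367738 0.28499814]
0.0833 24.35910081596147
0.0828 25.077410786817808
0.0838 24.851147990864604
0.0835 24.715714199736315
cup 0.06421063962632827 -64.11646516543577 [0.45843902 0.21553989 0.19286555] [0.48795857 0.22917352]
pos [0.4584 0.2155 0.1929] yaw -65.05 shift mm [  69.4  -21.4 -118. ] turn [0.22 1.88 1.07] t 6.23
```

Request:
{"name": "arm_command", "arguments": {
  "plan": [
    [[0,-0.005,-0.03,0.2,1.8,1.0,0.055],[0,-0.005,-0.03,0,0,0,0.055],[0.01,-0.005,-0.03,0,0,0,0.055],[0.01,-0.005,-0.028,0,0,0,0.055],[0.02,0,0,0,0,0,0.055],[0,0,0,0,0,0,0.055],[0,0,0,0,0,0,0.055]]
  ]
}}

```text
t: 6.82
tool_pos: [0.5654, 0.2752, 0.1503]
tool_rot: [1.993, 0.419, -1.99]
contact_force: [0.5, 1.0, -0.2]
opening: 0.0653
```

```bash
python3 - <<'E'
from h import *
to(.5537,.285,.07,-65.2)
E
```

```text
pos [0.5654 0.2752 0.1503] yaw -66.15 shift mm [ 80.3 -13.9   6.8] turn [-0.95 -0.07 -0.11] t 6.82
```

Request:
{"name": "arm_command", "arguments": {
  "plan": [
    [[0.025,-0.007,0.003,-0.9,0,0,0.055],[0.025,-0.007,0.003,0,0,0,0.055],[0.015,0,0,0,0,0,0.055],[0.01,0,0,0,0,0,0.055],[0,0,0,0,0,0,0.055],[0,0,0,0,0,0,0.055]]
  ]
}}

```text
t: 7.32
tool_pos: [0.5572, 0.2804, 0.0803]
tool_rot: [1.996, 0.426, -1.976]
contact_force: [-0.5, 0.4, -1.2]
opening: 0.0655
```

```bash
python3 - <<'E'
from h import *
to(.5537,.285,.07,-65.2); T=c2w("wrist"); snap("wrist","w4")
# project expected holder rim corners for check
a=np.radians(24.75)
for s in [(-1,1),(1,1),(1,-1),(-1,-1)]:
    p=np.array([.5537,.285])+.042*np.array([s[0]*np.cos(a)-s[1]*np.sin(a),s[0]*np.sin(a)+s[1]*np.cos(a)]); print(px("wrist",[*p,.024],T).round())
find("wrist","holder_floor");find("top","holder_floor") if get_image("top") is not None else 0
E
```

```text
pos [0.5572 0.2804 0.0803] yaw -65.68 shift mm [10.3 -5.7  1.4] turn [-0.48 -0.53 -0.22] t 7.32
[250. 320.]
[239. 188.]
[390. 186.]
[384. 319.]
```

View pics/w4.png

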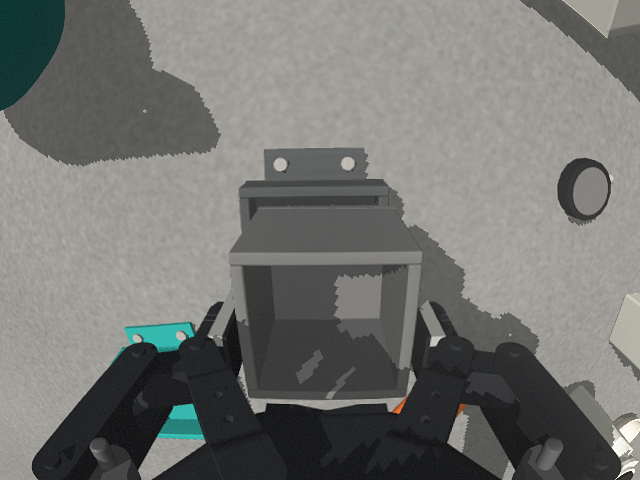

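The holder rim's far edge shows at about (240,187) to (388,186), against a prediction of (239,188) to (390,186), so the estimate holds. I'll correct the remaining offset and insert.

Request:
{"name": "arm_command", "arguments": {
  "plan": [
    [[0.005,-0.0055,0.0014,-0.4,-0.5,-0.2,0.055],[0.005,0,0,0,0,0,0.055],[0,0,0,0,0,0,0.055],[0,0,0,0,0,0,0.055]]
  ]
}}

```text
t: 7.85
tool_pos: [0.5559, 0.2868, 0.0733]
tool_rot: [1.989, 0.437, -1.976]
contact_force: [-0.2, 0.2, -0.3]
opening: 0.0656
```

```bash
python3 - <<'E'
from h import *
to(.5537,.285,.0365,-65.2)
E
```

```text
pos [0.5559 0.2868 0.0733] yaw -65.19 shift mm [36.7  0.7  3. ] turn [ 0.01 -0.38 -0.01] t 7.85
```

Request:
{"name": "arm_command", "arguments": {
  "plan": [
    [[0.006,0.0007,0.003,0,-0.3,0,0.055],[0.006,0,0,0,0,0,0.055],[0,0,0,0,0,0,0.055],[0,0,0,0,0,0,0.055]]
  ]
}}

```text
t: 8.18
tool_pos: [0.5531, 0.2849, 0.0597]
tool_rot: [1.982, 0.436, -1.981]
contact_force: [-0.0, 0.2, -2.0]
opening: 0.0653
```

```bash
python3 - <<'E'
from h import *
to(.5537,.285,.0365,-65.2)
E
```

```text
pos [0.5531 0.2849 0.0597] yaw -65.17 shift mm [23.2  0.1 -0.6] turn [ 0.03 -0.02 -0.02] t 8.18
```

Well aligned now, so I'll go down.

Request:
{"name": "arm_command", "arguments": {
  "plan": [
    [[0.005,0,0,0,0,0,0.055],[0.005,0,0,0,0,0,0.055],[0.005,0,0,0,0,0,0.055],[0.004,0,0,0,0,0,0.055],[0,0,0,0,0,0,0.055],[0,0,0,0,0,0,0.055]]
  ]
}}

```text
t: 8.68
tool_pos: [0.5527, 0.2845, 0.0377]
tool_rot: [1.981, 0.436, -1.983]
contact_force: [0.4, -0.1, -0.8]
opening: 0.0657
```

```bash
python3 - <<'E'
from h import *
to(.5537,.285,.0365,-65.2);print(ctrl.get_obs()["contact_force"])
E
```

```text
pos [0.5527 0.2845 0.0377] yaw -65.18 shift mm [ 1.2  0.  -1.1] turn [ 0.02  0.06 -0.01] t 8.68
[ 0.3777084  -0.10263804 -0.79580988]
```

Request:
{"name": "arm_command", "arguments": {
  "plan": [
    [[0.0015,0,0,0,0,0,0.055],[0.001,0,0,0,0,0,0.055],[0,0,0,0,0,0,0.07],[0,0,0,0,0,0,0.085],[0,0,0,0,0,0,0.085],[0,0,0,0,0,0,0.085],[-0.01,0,0,0,0,0,0.085],[-0.03,0,0,0,0,0,0.085],[-0.04,0,0,0,0,0,0.085],[-0.04,0,0,0,0,0,0.085],[-0.04,0,0,0,0,0,0.085],[-0.02,0,0,0,0,0,0.085],[0,0,0,0,0,0,0.085]]
  ]
}}

```text
t: 9.77
tool_pos: [0.552, 0.2843, 0.2268]
tool_rot: [1.979, 0.435, -1.985]
contact_force: [0.3, 0.4, 1.8]
opening: 0.0849
```

```bash
python3 - <<'E'
from h import *
T=c2w("wrist"); np.save("T5.npy",tool()); snap("wrist","w5"); find("wrist","cup_center")
c=np.array([.5535,.285]); a=np.radians(24.8)
for s in [(-1,1),(1,1),(1,-1),(-1,-1)]:
    d=np.array([s[0]*np.cos(a)-s[1]*np.sin(a),s[0]*np.sin(a)+s[1]*np.cos(a)]); print(px("wrist",[*(c+.033*d),.066],T).round(),px("wrist",[*(c+.042*d),.024],T).round())
to(.55,.0,.24); snap("side","s2"); find("side","cup_center")
E
```

```text
wrist cup_center 0.6 [0.555 0.287 0.037] [324. 197.]
[288. 243.] [283. 237.]
[286. 168.] [281. 152.]
[366. 168.] [371. 152.]
[364. 243.] [368. 237.]
pos [0.5505 0.2838 0.2222] yaw -65.18 shift mm [-16.9 257.3 119.7] turn [0.   0.5  0.02] t 9.87
side cup_center 0.72 [0.549 0.279 0.033] [303. 353.]
side cup_center 0.59 [ 0.613 -0.012  0.038] [283. 244.]
```

View pics/w5.png

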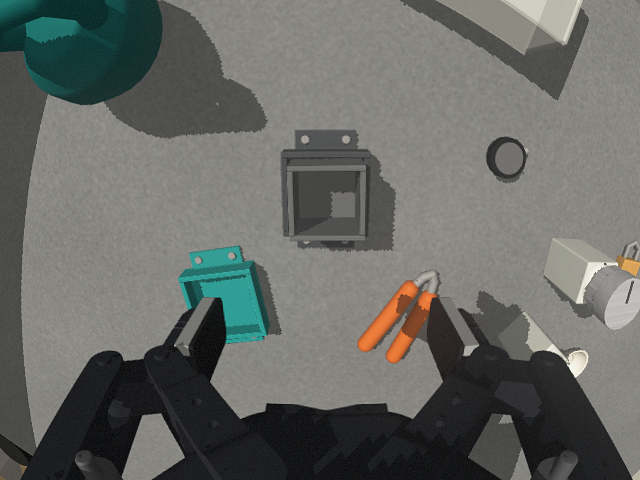

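The cup rim at (287,166), (366,167), (365,240) and (288,239) matches the projection of a seated, upright cup. Next is the jar.

Request:
{"name": "arm_command", "arguments": {
  "plan": [
    [[-0.003,0.02,0.014,0,0,0,0.085],[-0.003,0.031,0.0215,0,0.5,0,0.085],[-0.003,0.031,0.0215,0,0,0,0.085],[-0.003,0.031,0.0215,0,0,0,0.085],[-0.003,0.031,0.0215,0,0,0,0.085],[-0.003,0.031,0.0215,0,0,0,0.085],[0,0.018,0.0115,0,0,0,0.085],[0,0,0,0,0,0,0.085],[0,0,0,0,0,0,0.085]]
  ]
}}

```text
t: 10.72
tool_pos: [0.4942, 0.0428, 0.2088]
tool_rot: [1.926, 0.445, -2.036]
contact_force: [-0.1, -0.2, 0.7]
opening: 0.0854
```

```bash
python3 - <<'E'
from h import *
to(.511,.053,.24);np.save("T6.npy",tool()); im=snap("wrist","w6"); find("wrist","jar_center"); find("wrist","cap_top"); find("wrist","cap_grip"); r=find("wrist","jar_mouth")
u=px("wrist",[.607,-.013,.08]).astype(int); print(u)
x0,y0=np.clip(u-[75,75],0,[490,330]); print(x0,y0); cv2.imwrite("pics/w6c.png",cv2.resize(im[y0:y0+150,x0:x0+150,::-1],(600,600),interpolation=3))
E
```

```text
pos [0.4942 0.0428 0.2088] yaw -64.99 shift mm [-32.1  -2.7 -17.9] turn [0.02 2.97 0.96] t 10.72
wrist jar_center 0.84 [ 0.493 -0.023  0.039] [395. 229.]
wrist cap_top 0.67 [ 0.611 -0.01   0.13 ] [490. 111.]
wrist cap_grip 0.8 [ 0.608 -0.009  0.121] [480. 114.]
wrist jar_mouth 0.83 [ 0.497 -0.018  0.11 ] [407. 258.]
[462 115]
387 40
```

View pics/w6c.png

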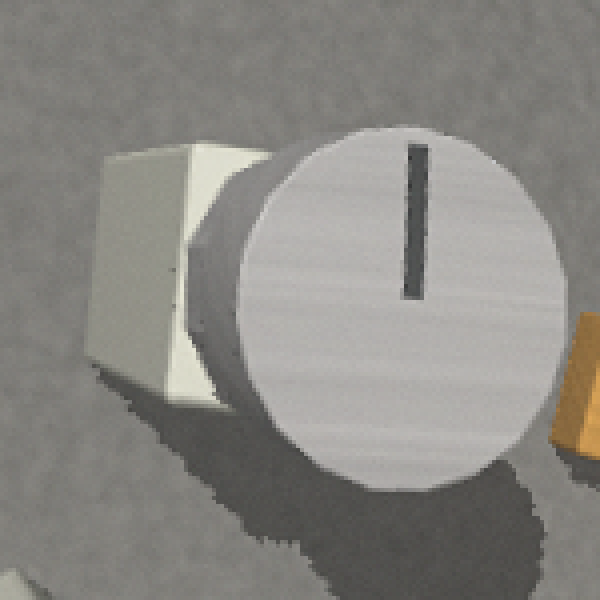

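The crop shows the capped jar: cap centre near (488,117) in the full picture, bar from (490.3,114.5) to (491.5,76.3), one body face at left.

```bash
python3 - <<'E'
from h import *
T=np.load("T6.npy")@np.array(calibration("wrist")["hand_eye"])
g=lambda u,z: ray("wrist",np.array(u)/4+[387,40],z,T)
ang=lambda p,q: np.degrees(np.arctan2(*(q-p)[[1,0]]))
b0,b1=g((413,298),.1285),g((418,145),.1285); print("bar",b0,b1,ang(b0,b1))
p,q=g((88,357),0),g((106,157),0); print("bottom",p,q,ang(p,q),np.hypot(*(q-p)[:2]))
p,q=g((168,402),.08),g((193,143),.08); print("top",p,q,ang(p,q),np.hypot(*(q-p)[:2]))
E=np.array([g(u,.1285)[:2] for u in [(238,308),(567,308),(402,126),(402,490),(285,175),(283,437)]]); A=np.c_[2*E,np.ones(6)]; s=np.linalg.lstsq(A,(E**2).sum(1),rcond=None)[0]; print("cap centre",s[:2],"r",np.sqrt(s[2]+s[:2]@s[:2]))
E
```

```text
bar [ 0.60895576 -0.0137104   0.1285    ] [ 0.63044106 -0.00320121  0.1285    ] 26.064824479267475
bottom [ 0.57657554 -0.00106723  0.        ] [0.62094123 0.01652013 0.        ] 21.624271486273983 0.04772451423686267
top [ 5.75736088e-01 -3.01394419e-04  8.00000000e-02] [0.62042271 0.0174975  0.08      ] 21.717629332552303 0.04810087882797376
cap centre [ 0.60699451 -0.01406198] r 0.028640046781926158
```

```bash
python3 - <<'E'
from h import *
to(.6072,-.0143,.19,-65); print(ctrl.get_obs()["q"].round(3))
E
```

```text
pos [0.4956 0.0446 0.2109] yaw -64.76 shift mm [ 15.6 101.1 -76.7] turn [0.26 2.81 0.86] t 10.97
[-0.054 -0.209  1.895 -0.01   1.506  1.076]
```

Request:
{"name": "arm_command", "arguments": {
  "plan": [
    [[0,0.02,-0.015,0,2.7,0.8,0.085],[0,0.027,-0.021,0,0,0,0.085],[0,0.027,-0.021,0,0,0,0.085],[0,0.027,-0.02,0,0,0,0.085],[0,0,0,0,0,0,0.085],[0,0,0,0,0,0,0.085]]
  ]
}}

```text
t: 11.47
tool_pos: [0.6142, -0.0078, 0.208]
tool_rot: [1.97, 0.457, -1.971]
contact_force: [-0.3, -0.2, -0.3]
opening: 0.085
```

```bash
python3 - <<'E'
from h import *
to(.6072,-.0143,.15,-65)
E
```

```text
pos [ 0.6142 -0.0078  0.208 ] yaw -63.99 shift mm [58.   2.9  9.1] turn [ 1.01 -0.02  0.14] t 11.47
```

Request:
{"name": "arm_command", "arguments": {
  "plan": [
    [[0.02,0.003,0.009,1,0,0,0.085],[0.03,0,0,0,0,0,0.085],[0.0,0,0,0,0,0,0.085],[0,0,0,0,0,0,0.085]]
  ]
}}

```text
t: 11.8
tool_pos: [0.6081, -0.0104, 0.1593]
tool_rot: [1.981, 0.445, -1.974]
contact_force: [1.3, -0.0, 1.3]
opening: 0.0849
```

```bash
python3 - <<'E'
from h import *
to(.6072,-.0143,.096,-65)
E
```

```text
pos [ 0.6081 -0.0104  0.1593] yaw -64.73 shift mm [63.3  3.2  2.7] turn [ 0.27 -0.21  0.06] t 11.8
```

Request:
{"name": "arm_command", "arguments": {
  "plan": [
    [[0.02,0.003,0.0027,0.2,-0.2,0,0.085],[0.02,0,0,0,0,0,0.085],[0.013,0,0,0,0,0,0.085],[0,0,0,0,0,0,0.085],[0,0,0,0,0,0,0.085]]
  ]
}}

```text
t: 12.22
tool_pos: [0.6093, -0.0109, 0.1131]
tool_rot: [1.984, 0.443, -1.966]
contact_force: [-0.1, -0.1, -0.2]
opening: 0.0855
```

```bash
python3 - <<'E'
from h import *
to(.6072,-.0143,.096,-65)
E
```

```text
pos [ 0.6093 -0.0109  0.1131] yaw -64.64 shift mm [17.1  2.1  3.5] turn [ 0.36 -0.48 -0.22] t 12.22
```

Request:
{"name": "arm_command", "arguments": {
  "plan": [
    [[0.009,0.002,0.0035,0.3,-0.4,-0.2,0.085],[0.009,0.001,0.001,0,0,0,0.085],[0,0,0,0,0,0,0.085],[0,0,0,0,0,0,0.085]]
  ]
}}

```text
t: 12.55
tool_pos: [0.6088, -0.0158, 0.0983]
tool_rot: [1.985, 0.438, -1.971]
contact_force: [-0.1, -0.1, 0.4]
opening: 0.0852
```

```bash
python3 - <<'E'
from h import *
to(.6072,-.0143,.096,-65)
E
```

```text
pos [ 0.6088 -0.0158  0.0983] yaw -64.92 shift mm [ 2.3 -2.   0.8] turn [ 0.08 -0.36 -0.21] t 12.55
```

Request:
{"name": "arm_command", "arguments": {
  "plan": [
    [[0.002,-0.001,0.0008,0,-0.3,-0.2,0.085],[0,0,0,0,0,0,0.085],[0,0,0,0,0,0,0.065],[0,0,0,0,0,0,0.05],[0,0,0,0,0,0,0.05],[0,0,0,0,0,0,0.05],[0,0,0,0,0,0,0.05],[0,0,0,0,0,0,0.05]]
  ],
  "squeeze": 70
}}

```text
t: 13.22
tool_pos: [0.6082, -0.0152, 0.0977]
tool_rot: [1.981, 0.44, -1.978]
contact_force: [-1.0, 0.5, 0.6]
opening: 0.0562
```

```bash
python3 - <<'E'
from h import *
to(.6072,-.0143,.0985,-65); o=ctrl.get_obs(); print(o["opening"],o["contact_force"])
E
```

```text
pos [ 0.6082 -0.0152  0.0977] yaw -64.93 shift mm [-0.8 -1.3  0.5] turn [ 0.07 -0.09 -0.02] t 13.22
0.056248367569696096 [-0.96476955  0.48725925  0.63793988]
```

Request:
{"name": "arm_command", "arguments": {
  "plan": [
    [[-0.005,0,0,0,0,0,0.05],[-0.015,0,0,0,0,0,0.05],[-0.03,0,0,0,0,0,0.05],[-0.04,0,0,0,0,0,0.05],[-0.03,0,0,0,0,0,0.05],[-0.01,0,0,0,0,0,0.05],[0,0,0,0,0,0,0.05],[0,0,0,0,0,0,0.05]]
  ]
}}

```text
t: 13.88
tool_pos: [0.6018, -0.0147, 0.2212]
tool_rot: [1.964, 0.447, -2.0]
contact_force: [0.4, 0.2, -4.1]
opening: 0.0562
```

```bash
python3 - <<'E'
from h import *
to(.5537,.285,.22,-61.9); o=ctrl.get_obs(); print(o["opening"],o["contact_force"],o["wrist_torque"]); im=snap("wrist","w7"); find("wrist","cap_top")
E
```

```text
pos [ 0.6018 -0.0147  0.2212] yaw -64.95 shift mm [   3.  -291.9  -83.4] turn [-3.05  0.89  0.63] t 13.88
0.056186482059330814 [ 0.37711678  0.24161728 -4.10152351] [-0.04152623 -0.05876426  0.00390264]
wrist cap_top 0.91 [ 0.604 -0.017  0.254] [333. 347.]
```

Request:
{"name": "arm_command", "arguments": {
  "plan": [
    [[0,-0.016,-0.005,-1,0.4,0.3,0.05],[0,-0.034,-0.01,-1,0.3,0.2,0.05],[0,-0.036,-0.01,-1,0,0,0.05],[0,-0.036,-0.01,0,0,0,0.05],[0,-0.036,-0.01,0,0,0,0.05],[0,-0.036,-0.01,0,0,0,0.05],[0,-0.036,-0.01,0,0,0,0.05],[0,-0.034,-0.01,0,0,0,0.05],[0,-0.016,-0.005,0,0,0,0.05],[0,0,0,0,0,0,0.05],[0,0,0,0,0,0,0.05]]
  ]
}}

```text
t: 14.9
tool_pos: [0.5265, 0.2789, 0.1874]
tool_rot: [1.897, 0.489, -2.003]
contact_force: [-0.4, -0.3, -3.9]
opening: 0.0565
```

```bash
python3 - <<'E'
from h import *
to(.5537,.285,.20,-61.9)
E
```

```text
pos [0.5265 0.2789 0.1874] yaw -62.11 shift mm [-14.1   7.1 -26.2] turn [-0.19  2.87  0.97] t 14.9
```

Request:
{"name": "arm_command", "arguments": {
  "plan": [
    [[-0.003,0.003,-0.013,0,1.5,0.5,0.05],[-0.003,0.003,-0.013,0,1.2,0.4,0.05],[0,0,0,0,0,0,0.05],[0,0,0,0,0,0,0.05]]
  ]
}}

```text
t: 15.23
tool_pos: [0.5543, 0.2827, 0.1875]
tool_rot: [1.945, 0.479, -1.956]
contact_force: [-0.1, 0.3, -4.6]
opening: 0.0563
```

```bash
python3 - <<'E'
from h import *
T=np.load("T5.npy")@np.array(calibration("wrist")["hand_eye"])
g=cv2.cvtColor(cv2.imread("pics/w5.png"),cv2.COLOR_BGR2GRAY)
P=np.array([ray("wrist",u,.066,T)[:2] for u in [(287,166.5),(367,167),(365,240),(288,240)]]); print(P.mean(0))
for i in range(4): d=P[(i+1)%4]-P[i]; print(np.hypot(*d).round(4),np.degrees(np.arctan2(d[1],d[0]))%90)
i=cv2.imread("pics/w5.png")[120:260,270:390]; cv2.imwrite("pics/w5c.png",cv2.resize(i,(600,700)[:2],interpolation=3)[:600])
i=cv2.resize(cv2.imread("pics/w5.png")[145:250,275:375],None,fx=5,fy=5,interpolation=3); cv2.imwrite("pics/w5c.png",i)
to(.5537,.285,.16,-61.9)
E
```

```text
[0.5558284  0.28517356]
0.0659 24.45318441908033
0.0638 24.91241986466136
0.067 24.80782300755959
0.0642 23.962823647461306
pos [0.5543 0.2827 0.1875] yaw -62.27 shift mm [27.5 -2.3 -0.7] turn [-0.37  0.34 -0.05] t 15.23
```

View pics/w5c.png

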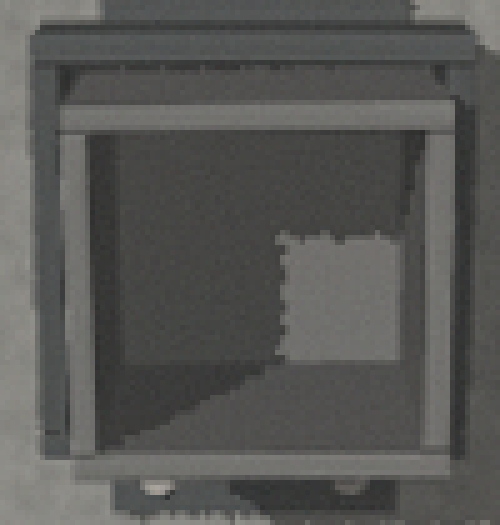

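The crop shows the cup's inner opening corners near (293,171), (360,171), (360,235) and (294,235) in full-picture pixels. The cup is seated square in the holder.

```bash
python3 - <<'E'
from h import *
T=np.load("T5.npy")@np.array(calibration("wrist")["hand_eye"])
for Q in ([(287,165),(366.2,165),(365,240.6),(290,240.6)],[(293,171.4),(360,171.4),(360,235),(294,235)]):
    P=np.array([ray("wrist",u,.066,T)[:2] for u in Q]); print(P.mean(0),[np.hypot(*(P[(i+1)%4]-P[i])).round(4) for i in range(4)])
T=c2w("wrist"); im=snap("wrist","w8"); find("wrist","cap_top"); find("wrist","cup_center"); get_image("top"); find("top","cap_top"); find("top","cup_center"); find("top","jar_center"); to(.5545,.285,.185,-61.9)
E
```

```text
[0.55635305 0.28511883] [np.float64(0.0652), np.float64(0.066), np.float64(0.0653), np.float64(0.066)]
[0.55612462 0.28530288] [np.float64(0.0553), np.float64(0.0555), np.float64(0.0571), np.float64(0.0555)]
wrist cap_top 0.67 [0.558 0.283 0.218] [330. 336.]
wrist cup_center 0.7 [ 0.486 -0.137 -0.002] [565. 382.]
wrist cup_center 0.59 [0.559 0.287 0.036] [324. 204.]
top cap_top 0.64 [0.553 0.28  0.214] [166. 232.]
top cup_center 0.8 [0.554 0.285 0.035] [190. 251.]
top jar_center 0.92 [ 0.493 -0.026  0.037] [353. 281.]
top jar_center 0.75 [0.551 0.285 0.127] [178. 243.]
top jar_center 0.16 [0.669 0.131 0.002] [273. 197.]
pos [0.5535 0.2836 0.188 ] yaw -62.19 shift mm [ 3.  -0.8 -1.5] turn [-0.29  0.3  -0.04] t 15.58
```

Request:
{"name": "arm_command", "arguments": {
  "plan": [
    [[0.006,-0.001,-0.0015,-0.3,0.2,0,0.05],[0.006,0,0,0,0,0,0.05],[0,0,0,0,0,0,0.05],[0,0,0,0,0,0,0.05]]
  ]
}}

```text
t: 15.92
tool_pos: [0.5541, 0.2853, 0.175]
tool_rot: [1.945, 0.487, -1.947]
contact_force: [0.8, -0.2, -4.1]
opening: 0.0562
```

```bash
python3 - <<'E'
from h import *
to(.555,.285,.168,-61.9)
E
```

```text
pos [0.5541 0.2853 0.175 ] yaw -61.84 shift mm [ 7.   0.7 -0.6] turn [ 0.06  0.06 -0.04] t 15.92
```

Request:
{"name": "arm_command", "arguments": {
  "plan": [
    [[0.005,0.0005,-0.0006,0,0,0,0.05],[0.005,0,0,0,0,0,0.05],[0.005,0,0,0,0,0,0.05],[0.003,0,0,0,0,0,0.05],[0,0,0,0,0,0,0.05]]
  ]
}}

```text
t: 16.33
tool_pos: [0.5544, 0.2851, 0.1542]
tool_rot: [1.944, 0.487, -1.948]
contact_force: [0.9, -0.3, -3.8]
opening: 0.056
```

```bash
python3 - <<'E'
from h import *
to(.555,.285,.1057,-61.9); o=ctrl.get_obs(); print(o["contact_force"],o["wrist_torque"])
E
```

```text
pos [0.5544 0.2851 0.1542] yaw -61.82 shift mm [48.5  0.4 -0.6] turn [ 0.08  0.14 -0.03] t 16.33
[ 0.85941902 -0.3241533  -3.84326112] [ 0.03917894  0.0885749  -0.0048766 ]
```

Request:
{"name": "arm_command", "arguments": {
  "plan": [
    [[0.007,0,0,0,0,0,0.05],[0.007,0,0,0,0,0,0.05],[0.007,0,0,0,0,0,0.05],[0.007,0,0,0,0,0,0.05],[0.006,0,0,0,0,0,0.05],[0.004,0,0,0,0,0,0.05],[0,0,0,0,0,0,0.05],[0,0,0,0,0,0,0.05]]
  ]
}}

```text
t: 17.0
tool_pos: [0.554, 0.2849, 0.1109]
tool_rot: [1.942, 0.487, -1.949]
contact_force: [-0.3, -1.0, -3.7]
opening: 0.0559
```

```bash
python3 - <<'E'
from h import *
to(.555,.285,.1057,-61.9); o=ctrl.get_obs(); print(o["contact_force"],o["wrist_torque"])
E
```

```text
pos [0.554  0.2849 0.1109] yaw -61.82 shift mm [ 5.2  0.4 -1. ] turn [ 0.08  0.21 -0.02] t 17.0
[-0.27623391 -0.9778164  -3.67717857] [ 0.07341305 -0.13205048  0.01105518]
```

Request:
{"name": "arm_command", "arguments": {
  "plan": [
    [[0.003,0,0,0,0,0,0.05],[0.0025,0,0,0,0,0,0.05],[0.001,0,0,0,0,0,0.05],[0,0,0,0,0,0,0.05],[0,0,0,0,0,0,0.05]]
  ]
}}

```text
t: 17.42
tool_pos: [0.5554, 0.2856, 0.1064]
tool_rot: [1.946, 0.488, -1.946]
contact_force: [-0.4, -0.8, -4.5]
opening: 0.0565
```

```bash
python3 - <<'E'
from h import *
to(.555,.285,.1057,-61.9); o=ctrl.get_obs(); print(o["contact_force"],o["wrist_torque"])
E
```

```text
pos [0.5554 0.2856 0.1064] yaw -61.82 shift mm [0.7 0.3 0.6] turn [ 0.08 -0.   -0.04] t 17.42
[-0.39516643 -0.79459289 -4.46573308] [0.0099847  0.03720726 0.02241833]
```

Request:
{"name": "arm_command", "arguments": {
  "plan": [
    [[0.001,0,0,0,0,0,0.05],[0.001,0,0,0,0,0,0.05],[0.0015,0,0,0,0,0,0.05]]
  ]
}}

```text
t: 17.67
tool_pos: [0.5566, 0.2863, 0.1058]
tool_rot: [1.95, 0.489, -1.943]
contact_force: [-2.7, -1.3, 6.5]
opening: 0.0561
```

```bash
python3 - <<'E'
from h import *
to(.555,.285,.1057,-61.9); o=ctrl.get_obs(); print(o["contact_force"],o["wrist_torque"])
E
```

```text
pos [0.5566 0.2863 0.1058] yaw -61.82 shift mm [0.1 0.4 2. ] turn [ 0.08 -0.19 -0.04] t 17.67
[-2.71371579 -1.29987435  6.52923534] [-0.16279886  0.60110188 -0.0686609 ]
```

The jar is home: at z = 0.1058 (expected 0.1057) the force went from -4.5 to +6.5 N. I'll ease off and start unscrewing while watching the torque.

Request:
{"name": "arm_command", "arguments": {
  "plan": [
    [[-0.0005,0,0.0015,0,-0.1,0,0.05],[0,0,0,-3,0,0,0.05],[0,0,0,-3,0,0,0.05],[0,0,0,0,0,0,0.05]]
  ],
  "squeeze": 90
}}

```text
t: 18.0
tool_pos: [0.5555, 0.2854, 0.1058]
tool_rot: [1.881, 0.581, -1.875]
contact_force: [-1.0, 0.6, -0.2]
opening: 0.0562
```

```bash
cat > st.py <<'E'
from h import *
to(.555,.285,.1057,-61.9+90*0); o=ctrl.get_obs(); print(o["contact_force"].round(2),o["wrist_torque"].round(3),o["opening"].round(4))
E
python3 st.py
```

```text
pos [0.5555 0.2854 0.1058] yaw -55.57 shift mm [0.1 0.1 0.6] turn [ 6.33 -0.16 -0.1 ] t 18.0Traceback (most recent call last):
  File "st.py", line 2, in <module>
    to(.555,.285,.1057,-61.9+90*0); o=ctrl.get_obs(); print(o["contact_force"].round(2),o["wrist_torque"].round(3),o["opening"].round(4))
                                                                                                                   ^^^^^^^^^^^^^^^^^^
AttributeError: 'float' object has no attribute 'round'
```

Request:
{"name": "arm_command", "arguments": {
  "plan": [
    [[0,0,0.0005,-3,0,0,0.05],[0,0,0,-3,0,0,0.05],[0,0,0,0,0,0,0.05]]
  ]
}}

```text
t: 18.25
tool_pos: [0.5552, 0.285, 0.1059]
tool_rot: [1.816, 0.666, -1.808]
contact_force: [-0.9, 0.3, -0.4]
opening: 0.0561
```

```bash
sed -i 's/,o\["opening"\].round(4)/,o["opening"]/; s/-61.9+90\*0/yaw()/' st.py; python3 st.py
```

```text
pos [0.5552 0.285  0.1059] yaw -49.59 shift mm [ 0.2 -0.1  0.2] turn [ 0.   -0.19 -0.14] t 18.25
[-0.94  0.28 -0.36] [ 0.112  0.181 -0.069] 0.05607788723225733
```

Request:
{"name": "arm_command", "arguments": {
  "plan": [
    [[0,0,0,-3,0,0,0.05],[0,0,0,-3,0,0,0.05],[0,0,0,0,0,0,0.05]]
  ]
}}

```text
t: 18.5
tool_pos: [0.5549, 0.2853, 0.1059]
tool_rot: [1.75, 0.744, -1.743]
contact_force: [-0.1, 0.7, -2.4]
opening: 0.0558
```

```bash
python3 st.py
```

```text
pos [0.5549 0.2853 0.1059] yaw -43.86 shift mm [0.2 0.3 0.2] turn [ 0.   -0.19 -0.09] t 18.5
[-0.14  0.65 -2.4 ] [-0.008 -0.035 -0.073] 0.05581469198770114
```

Request:
{"name": "arm_command", "arguments": {
  "plan": [
    [[0,0,0,-3,0,0,0.05],[0,0,0,-3,0,0,0.05],[0,0,0,0,0,0,0.05]]
  ]
}}

```text
t: 18.75
tool_pos: [0.555, 0.2854, 0.1058]
tool_rot: [1.685, 0.816, -1.677]
contact_force: [-0.2, 0.3, -1.9]
opening: 0.056
```

```bash
python3 st.py
```

```text
pos [0.555  0.2854 0.1058] yaw -38.22 shift mm [0.1 0.3 0.3] turn [ 0.   -0.22 -0.11] t 18.75
[-0.25  0.33 -1.94] [ 0.03  -0.04  -0.029] 0.05603754707335176
```

Request:
{"name": "arm_command", "arguments": {
  "plan": [
    [[0,0,0,-3,0,0,0.05]]
  ]
}}

```text
t: 18.83
tool_pos: [0.555, 0.2855, 0.1059]
tool_rot: [1.652, 0.851, -1.644]
contact_force: [-0.1, 0.2, -1.0]
opening: 0.0561
```

```bash
python3 st.py; python3 - <<'E'
from h import *
im=snap("wrist","w9")
def bar(f):
    g=cv2.imread(f); h=cv2.cvtColor(g,cv2.COLOR_BGR2HSV); r=g[270:420,240:420].min(2); 
    m=(r<95).astype(np.uint8); n,l,s,c=cv2.connectedComponentsWithStats(m)
    for i in range(1,n):
        if 60<s[i,4]<1500:
            q=np.argwhere(l==i)[:,::-1].astype(np.float32); print(f,s[i],(c[i]+[240,270]).round(1),cv2.minAreaRect(q))
for f in ["w7","w8","w9"]: bar(f"pics/{f}.png")
a=[cv2.imread(f"pics/{f}.png")[190:430,200:460] for f in ("w8","w9")]
cv2.imwrite("pics/cmp.png",cv2.resize(np.hstack(a),None,fx=1.5,fy=1.5,interpolation=3))
E
```

```text
pos [0.555  0.2855 0.1059] yaw -35.41 shift mm [0.2 0.3 0.4] turn [ 0.   -0.23 -0.11] t 18.83
[-0.05  0.25 -1.04] [-0.01   0.105 -0.455] 0.056144774211875324
pics/w7.png [ 82  13   9  60 459] [325.9 312.5] ((85.9438247680664, 42.58988952636719), (59.03329849243164, 7.849546432495117), 88.31531524658203)
pics/w8.png [ 82  13   9  60 450] [326.  312.3] ((85.9144287109375, 42.5771369934082), (59.031551361083984, 7.647610187530518), 88.56790161132812)
pics/w9.png [ 82  13   9  60 462] [325.9 312.4] ((85.89291381835938, 42.50254821777344), (59.173702239990234, 7.616888523101807), 88.63607025146484)
```

View pics/cmp.png

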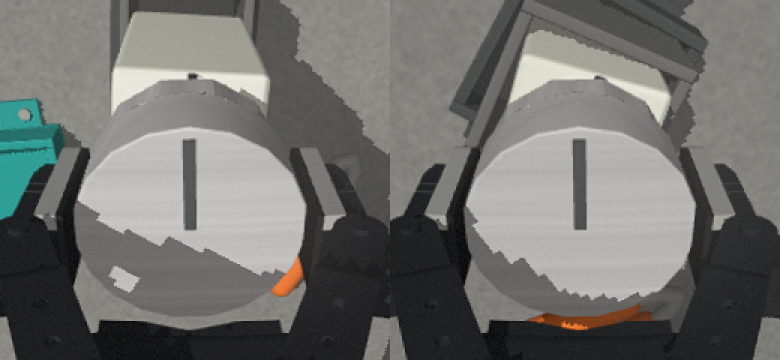

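The left half is before turning and the right half is now. The bar has stayed fixed between the fingers, so there is no slip. The white body has turned clockwise relative to the gripper, so the jar is braced and the cap is turning (torque -0.46 N m). I put the cap-to-jar angle at about 17–19°, so roughly 41° remains.

Request:
{"name": "arm_command", "arguments": {
  "plan": [
    [[0,0,0,-3.5,0,0,0.05],[0,0,0,-3.5,0,0,0.05],[0,0,0,-3.5,0,0,0.05],[0,0,0,-3.5,0,0,0.05],[0,0,0,-3.5,0,0,0.05],[0,0,0,-3.5,0,0,0.05],[0,0,0,-3.5,0,0,0.05]]
  ]
}}

```text
t: 19.47
tool_pos: [0.5551, 0.2859, 0.1064]
tool_rot: [1.359, 1.109, -1.349]
contact_force: [-2.0, -0.1, 1.9]
opening: 0.056
```

```bash
python3 st.py
```

```text
pos [0.5551 0.2859 0.1064] yaw -11.39 shift mm [0.7 0.  0.9] turn [ 0.   -0.28 -0.19] t 19.47
[-2.02 -0.06  1.91] [-0.015  0.169 -0.293] 0.05596916222294751
```

Request:
{"name": "arm_command", "arguments": {
  "plan": [
    [[0,0,0.0005,-3.5,-0.2,-0.1,0.05],[0,0,0,-3.5,0,0,0.05]]
  ]
}}

```text
t: 19.63
tool_pos: [0.5562, 0.2863, 0.1089]
tool_rot: [1.271, 1.17, -1.261]
contact_force: [-1.6, 0.4, -0.2]
opening: 0.0556
```

```bash
python3 st.py
```

```text
pos [0.5562 0.2863 0.1089] yaw -4.45 shift mm [ 3.2 -1.1  1.4] turn [ 0.   -0.18 -0.26] t 19.63
[-1.64  0.38 -0.2 ] [ 0.146  0.173 -0.022] 0.05558986919883115
```

Request:
{"name": "arm_command", "arguments": {
  "plan": [
    [[0,0,0,-3,0,0,0.05]]
  ]
}}

```text
t: 19.72
tool_pos: [0.5564, 0.2866, 0.1096]
tool_rot: [1.233, 1.196, -1.223]
contact_force: [-1.4, 1.3, -1.8]
opening: 0.0558
```

```bash
python3 st.py
```

```text
pos [0.5564 0.2866 0.1096] yaw -1.47 shift mm [ 3.9 -1.4  1.7] turn [ 0.  -0.2 -0.3] t 19.72
[-1.36  1.34 -1.84] [0.154 0.225 0.011] 0.05576886738522412
```

The cap is free: torque dropped to about 0 and the seal lifted it about 3 mm. I'll stop turning and lift straight up.

Request:
{"name": "arm_command", "arguments": {
  "plan": [
    [[-0.003,0,0,0,0,0,0.05],[-0.003,0,0,0,0,0,0.05]]
  ]
}}

```text
t: 19.88
tool_pos: [0.5562, 0.2866, 0.1156]
tool_rot: [1.236, 1.193, -1.227]
contact_force: [0.1, 0.4, 0.6]
opening: 0.0559
```

```bash
python3 st.py
```

```text
pos [0.5562 0.2866 0.1156] yaw -1.75 shift mm [ 9.9 -1.2  1.6] turn [ 0.   -0.17 -0.28] t 19.88
[0.15 0.41 0.62] [ 0.   -0.03 -0.02] 0.055883942550508776
```

No jar weight is felt, so I'll keep lifting.

Request:
{"name": "arm_command", "arguments": {
  "plan": [
    [[-0.004,0,0,0,0,0,0.05],[-0.004,0,0,0,0,0,0.05],[-0.004,0,0,0,0,0,0.05],[-0.003,0,0,0,0,0,0.05],[0,0,0,0,0,0,0.05],[0,0,0,0,0,0,0.05],[0,0,0,0,0,0,0.05]]
  ]
}}

```text
t: 20.47
tool_pos: [0.558, 0.2865, 0.1349]
tool_rot: [1.245, 1.186, -1.228]
contact_force: [-0.5, 0.4, -1.2]
opening: 0.0559
```

```bash
python3 st.py; python3 - <<'E'
from h import *
im=snap("wrist","w10"); find("wrist","jar_mouth"); find("wrist","jar_center"); find("wrist","cap_top"); find("wrist","cup_center")
s=snap("side","s10"); find("side","jar_mouth"); find("side","jar_center");find("side","cap_grip"); find("side","cup_center")
to(.5555,.2858,.131)
cv2.imwrite("pics/fin.png",np.hstack([cv2.resize(im[180:430,200:460,::-1],(416,400),interpolation=3),cv2.resize(s[260:400,240:370,::-1],(371,400),interpolation=3)]))
E
```

```text
pos [0.558  0.2865 0.1349] yaw -2.2 shift mm [29.2 -3.3  1.8] turn [ 0.   -0.23 -0.58] t 20.47
[-0.47  0.39 -1.24] [-0.007  0.008 -0.049] 0.055927914574235224
wrist cap_top 0.69 [0.561 0.287 0.169] [334. 346.]
side jar_mouth 0.9 [0.552 0.288 0.113] [301. 331.]
side jar_mouth 0.73 [0.554 0.287 0.003] [301. 365.]
side jar_mouth 0.71 [ 0.498 -0.022  0.103] [334. 222.]
side jar_center 0.97 [ 0.493 -0.024  0.044] [336. 240.]
side jar_center 0.77 [0.559 0.287 0.049] [298. 351.]
side cap_grip 0.57 [0.561 0.284 0.155] [296. 314.]
side cap_grip 0.52 [0.556 0.287 0.045] [300. 352.]
side cup_center 0.7 [0.552 0.285 0.033] [302. 355.]
pos [0.5578 0.2865 0.1346] yaw -2.18 shift mm [ 3.6 -2.3  0.8] turn [ 0.   -0.22 -0.55] t 20.97
```

The last picture was refused because the limit was reached, so these checks are numeric only. The cap is 29 mm above its locked height. I'll lower it about 4 mm to sit well inside the band, then hand in.

Request:
{"name": "arm_command", "arguments": {
  "plan": [
    [[0.002,0,0,0,-0.2,-0.5,0.05],[0.002,0,0,0,0,0,0.05],[0,0,0,0,0,0,0.05],[0,0,0,0,0,0,0.05],[0,0,0,0,0,0,0.05]]
  ]
}}

```text
t: 21.38
tool_pos: [0.5578, 0.2865, 0.1299]
tool_rot: [1.237, 1.191, -1.238]
contact_force: [0.3, 0.4, -0.1]
opening: 0.0556
```

```bash
python3 st.py; python3 - <<'E'
from h import *
get_image("top"); find("top","jar_center"); find("top","cup_center"); print(ctrl.get_obs()["dq"].round(3))
E
```

```text
pos [0.5578 0.2865 0.1299] yaw -2.18 shift mm [24.2 -2.8  1.6] turn [0.   0.01 0.03] t 21.38
[ 0.31  0.4  -0.08] [ 0.016 -0.     0.057] 0.05562078766509222
top jar_center 0.92 [ 0.491 -0.023  0.04 ] [352. 282.]
top jar_center 0.85 [0.553 0.283 0.046] [190. 250.]
top cup_center 0.57 [0.556 0.287 0.033] [189. 250.]
[ 0.003 -0.001 -0.001  0.001 -0.     0.   ]
```

```bash
python3 -c "
from station import finish_job; print(finish_job())"
```

```text
the job is handed in; nothing more can be done
None
```

The job is handed in at about 21.5 s of the 56 s allowed. The cup is nested in the steel holder and the jar in the cup. The cap is off and held just above the open jar.

- **Nesting:** The jar meant was the capped one, farthest from the base. It met the floor at TCP height 0.1058 m, against 0.1057 m expected for both parts fully home.
- **Unscrewing:** The cap turned about 60° in the room, of which jar and cup took up about 10° before they braced. Torque was about 0.46 N m while turning, then fell to about 0 as the seal lifted the cap 3 mm. I stopped turning there. The cap did not slip in the fingers before it came free, and no jar weight was felt on lifting.
- **Final state:** The cap is level to within 0.1° and 24 mm above its locked height. That leaves its lower edge about 12 mm above the mouth. The arm is at rest.
- **Last camera checks:**

| Point | Measured height (m) | Expected (m) |
|---|---|---|
| Jar centre | 0.046–0.049 | 0.048 |
| Jar mouth | 0.113 | 0.112 |
| Cup centre | 0.033 | 0.035 |

**Failed or disagreed:**
- The final look was refused because the 12-picture limit was reached, so the end state rests on the networks and forces only.
- The wrist networks no longer reported the jar or cup behind the held cap, and the side camera gave a few spurious extra hits.
- The tool yaw drifted back about 0.7° (clockwise) during the lift.

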